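# Find the loose cover of the desk cable box and push it open

### The job

The power strip in the grey cable box is reached through the one white cover that is loose; the other three look the same but are locked. Press with a fingertip on the ribbed back edge of one cover after another to find the one that rocks, then push its raised front edge up and over from the front until that cover stands upright. Pick nothing up, and leave the other things on the desk and on the box where they are.

Things in the scene. Friction and masses are not known exactly. Their poses are not given: they have to be found in the camera images.
- box: Grey cable box screwed to the desk, 154 deep (x -70 to 84), 520 long (y), 84 high, a power strip inside. Origin on the desk under the covers' pivot line; x away from the robot to the box's back, y along it to the left, z up. Four identical white covers in a row, flush with grey end decks 63 wide. In front of its front wall: open desk, the first 50 mm clear of things. (mm)
- pivot (a point): Middle of the covers' pivot line, which runs along the box's y at x 0, z 81. Each cover is 112 (x) x 92 (y) x 6 thick: from x -70, flush with the front wall's outer face (the wall reaches z 78 and carries the shut cover), to x +42. Behind the back edges is an open cable slot to x 78, then a back wall only 50 high: a finger can push a back edge down freely. (mm)
- cover (a joint): Tilt (rad) of the one loose cover: 0 shut, growing as its back edge sinks and front edge rises; 1.57 upright, stop at 1.65. Which cover it is differs each time and cannot be seen. 2 to 4 N at the back edge rocks it; pressing before the pivot moves nothing. Stiff hinge: stays where left. Not slippery: push along its arc. Upright it rises 70 above the pivot, underside to the robot, 42 below. The other three are rigidly locked. (mm)
- back1 (a point): On the top face (z 84) of the leftmost (y +147) cover as it lies shut: centre of its ribbed thumb strip, 34 behind the pivot, 8 in from the back edge; the place to press. Fixed to the box, does not follow the cover. (mm)
- front1 (a point): Middle of the leftmost (y +147) cover's front edge, top face (z 84), as it lies shut. Fixed to the box, does not follow the cover. (mm)
- back2 (a point): On the top face (z 84) of the second from left (y +49) cover as it lies shut: centre of its ribbed thumb strip, 34 behind the pivot, 8 in from the back edge; the place to press. Fixed to the box, does not follow the cover. (mm)
- front2 (a point): Middle of the second from left (y +49) cover's front edge, top face (z 84), as it lies shut. Fixed to the box, does not follow the cover. (mm)
- back3 (a point): On the top face (z 84) of the third from left (y -49) cover as it lies shut: centre of its ribbed thumb strip, 34 behind the pivot, 8 in from the back edge; the place to press. Fixed to the box, does not follow the cover. (mm)
- front3 (a point): Middle of the third from left (y -49) cover's front edge, top face (z 84), as it lies shut. Fixed to the box, does not follow the cover. (mm)
- back4 (a point): On the top face (z 84) of the rightmost (y -147) cover as it lies shut: centre of its ribbed thumb strip, 34 behind the pivot, 8 in from the back edge; the place to press. Fixed to the box, does not follow the cover. (mm)
- front4 (a point): Middle of the rightmost (y -147) cover's front edge, top face (z 84), as it lies shut. Fixed to the box, does not follow the cover. (mm)
- charger: black cube-shaped charger, 44 x 44 x 29, standing loose on the box's left (+y) end deck; origin under its centre. Bystander: leave it. (mm)
- jar: small clear glass jar with a metal candle cup, 42 across and 40 high, standing loose on the box's right (-y) end deck; origin under its centre. Bystander: leave it. (mm)
- tape: black tape measure standing upright on the desk in front of the box, 75 x 42 x 62 high; origin under its centre. Bystander: leave it. (mm)
- mouse: white computer mouse on the desk in front of the box on the right, 110 x 60 x 36; origin under its centre. Bystander: leave it. (mm)
- tumbler: tall green drinking tumbler with a side handle, standing beyond the box's left end, 92 across, 206 high, 0.6 kg; handle out to 87 from its axis; origin under its centre. Bystander: leave it. (mm)
- driver: small screwdriver lying on the desk behind the box, 150 long, its length along its x axis; origin under it. Bystander: leave it. (mm)

How it is judged:
On the way:
1. the loose cover has been rocked (value of joint cover above 0.12 rad), for 0.1 s.
At the end, for the whole second after the job is handed in: The loose cover stands upright (within about 15 degrees, tilt over 1.3 rad) and at rest, and every bystander is upright and within 20 mm of where it was (value of joint cover above 1.3 rad and velocity of joint cover between -0.05 and 0.05 rad/s and not (distance of any of charger, jar, tape, mouse, tumbler, driver from where it was at the start of the episode above 0.02 m or angle between any of charger, jar, tape, mouse, tumbler's own z axis and vertical above 0.35 rad)); the robot touches nothing.
It fails at once if a bystander is lifted, carried, tipped or shoved more than 20 mm (distance of any of charger, jar, tape, mouse, tumbler, driver from where it was at the start of the episode above 0.02 m or angle between any of charger, jar, tape, mouse, tumbler's own z axis and vertical above 0.35 rad).
It also fails if it takes over 61 s, if anything falls off the work surface, if the arm or the gripper's body presses on something with over 40 N, if the wrist force passes 120 N, or if a joint passes its speed limit or range.

### The arm

A 7-joint arm with a two-finger parallel gripper is mounted at the origin on the work surface. World frame = base frame: x ahead of the robot, y to its left, z up, the work surface at z = 0. Lengths are in m, angles in rad, forces in N, time in s.
With the tool pointing down it reaches from about 0.4 to 0.875 m from the base axis. Payload 19.3 kg.
Tool frame: the origin (TCP) lies on the centre line of the jaws, within the pads' length; the fingertips stand 25 mm ahead of it and the grasp point (between the pads) lies 6 mm ahead of it; x points along the fingers, y is the direction in which the jaws open and shut, and the axes are right-handed (so a half turn about x gives the same grasp; the last joint's range is limited). The gripper opens to 85 mm and grips with 20 to 120 N. Pads are 22 mm wide; open, the fingers measure 114 mm over their backs; the gripper's body (76 mm by 85 mm) begins 54 mm behind the grasp point. The pads swing forward as they close: fully open they stand 13 mm farther back than shut.
Start: joints at [1.106, 0.521, -0.036, 1.599, 0.021, 1.021, -0.113], TCP at [0.24, -0.577, 0.256] pointing down, gripper open.
Joint ranges: [-2.91, 2.91], [-0.3, 2.13], [-1.5, 1.42], [0.17, 2.43], [-1.26, 4.41], [0.16, 1.93], [-2.52, 2.52]. Speed limits (rad/s): [1.89, 1.89, 2.39, 2.39, 3.01, 3.01, 3.01].

### API

Orientations are given as a unit quaternion [w, x, y, z].
In Python, from cell import r, optics, job, models gives the robot as it stands.
- The arm moves only by the tool step_arm, never from a script. Its argument "commands" is text: rows parted by semicolons, each of 5 numbers parted by spaces: the opening, from 0 (shut) to 1 (fully open), then the shift along the world's x, y, z in m, then the turn about the world's z in rad. In form: grip dx dy dz spin; .... A call has 1 to 5 rows; each row shifts and turns the pose as measured when the row begins; what a row does not reach is not made up. A row lasts 1/8 s, in which the tool goes at most 62.5 mm and 10.7 degrees, less where a joint would pass 70% of its speed; a pose out of reach is approached as far as the arm can. A call with a gripper value outside its range is refused whole. The fingers move at their own pace and stop on an object; "newtons" is the grip in N (left out, the last holds). Time passes only in rows, so rows that do not move let the fingers close. It gives the time, the measured TCP pose, the force and the opening at its end, in the units of the state.
- r.read_state(): the state, without advancing time (a new reading comes with each control period).
- optics.snapshot(name): name is "scene" or "top" or "wrist"; returns the picture (420x560x3 uint8, red, green, blue); there is no depth.
- optics.calibration(name): a dict with "K" (3x3 intrinsics, pixels), "D" ([k1, k2, p1, p2, k3] as OpenCV has them; the pictures are not rectified), "world_from_camera" (4x4, takes a point from camera to world coordinates). Camera axes: x right, y down, z forward; pixel columns grow to the right and rows downward; lengths in m; the calibration is good to about 2 mm. A picture is of the moment at which its call begins: read the wrist's pose just before it. calibration takes no time and is no camera call; for the wrist camera it gives the pose at the moment of the call.
- job.close_job(): hands the job in, once; it reports no verdict.
Trained networks look in the newest picture that a camera, given by its name, has taken for a name from the list of things; names that differ only in an ending like _2 or _b are one class to them, and where a whole thing is asked for, a point or a joint stands for the part that bears it (a point fixed in the world has none). Each returns a list of dicts, best first, with "score" (0 to 1); they miss things now and then, are a little off and sometimes report something else, mostly with a low value. They report only what shows in the picture. A call takes as long as a camera call.
- models.spot_in(query, camera): "centre" ([x, y, z] in m, in world coordinates, good to about 4 mm: the middle of the surface that is visible of it).
The state is a dict: "clock": time; "joint_positions": joint angles; "dq": joint speeds; "tau": joint torques, N m; "position": TCP position; "eef_rot": TCP orientation; "wrist_force": force on the tool from outside, world axes, zero at the start; "moment": the same for the moment, N m; "grip_width": finger opening in m.
Only numpy, scipy, OpenCV 4.12 (cv2) and the standard library are available. Lean on these libraries where they do the work, as an engineer would, in place of code of your own. Each camera call takes 0.05 s, during which the arm holds its last target.

## Working session

There is one attempt and no reset: what is moved stays moved. The work goes in short steps, Python scripts to look and compute and a tool call to move; the robot and the scene stay as the last step left them, time stands still between calls to the robot, and variables do not carry over. Pictures are saved under pics/ and viewed, and the job is handed in when it is done.

Besides the shell and the picture viewer there is one more tool, called as name(argument=value, ...), one argument or row to a line, values as JSON. step_arm: Moves the arm, as the interface text tells. Its arguments: {"type":"object","properties":{"commands":{"type":"string"},"newtons":{"type":"number"}},"required":["commands"]}

```bash
mkdir -p pics; ls; python3 - <<'E'
from cell import r,optics,job,models
import cv2,numpy as np
s=r.read_state();print({k:np.round(v,3).tolist() for k,v in s.items()})
for n in ["scene","top"]:
    im=optics.snapshot(n);cv2.imwrite(f"pics/{n}0.png",im[:,:,::-1]);
    for q in ["box","back1","front1","back4","front4","pivot"]:
        print(n,q,[(np.round(d["centre"],3).tolist(),round(d["score"],2)) for d in models.spot_in(q,n)[:3]])
print(r.read_state()["clock"])
c=optics.calibration("top");print(c)
E
```

```text
pics
{'clock': 0.0, 'joint_positions': [1.106, 0.522, -0.036, 1.6, 0.021, 1.021, -0.113], 'dq': [0.001, 0.0, -0.001, 0.001, 0.0, 0.001, 0.0], 'tau': [-0.001, -92.712, 1.98, -36.993, 0.018, 0.008, -0.0], 'position': [0.24, -0.577, 0.256], 'eef_rot': [-0.138, -0.693, -0.139, 0.693], 'wrist_force': [-0.617, 0.106, -0.067], 'moment': [0.012, -0.035, -0.066], 'grip_width': 0.086}
scene box [([0.619, -0.007, 0.027], 0.69)]
scene back1 [([0.618, -0.01, 0.026], 0.55)]
scene front1 [([0.621, -0.006, 0.027], 0.98)]
scene back4 [([0.618, -0.01, 0.026], 0.55)]
scene front4 [([0.621, -0.006, 0.027], 0.98)]
scene pivot [([0.615, -0.014, 0.025], 0.61)]
top box [([0.599, -0.022, 0.069], 0.83)]
top back1 [([0.6, -0.018, 0.069], 0.77), ([0.636, 0.395, 0.156], 0.6)]
top front1 [([0.6, -0.018, 0.069], 0.92)]
top back4 [([0.6, -0.018, 0.069], 0.77), ([0.636, 0.395, 0.156], 0.6)]
top front4 [([0.6, -0.018, 0.069], 0.92)]
top pivot [([0.596, -0.022, 0.066], 0.8)]
0.7
{'K': array([[430.6113122 ,   0.        , 282.07723196],
       [  0.        , 430.6113122 , 214.90520046],
       [  0.        ,   0.        ,   1.        ]]), 'D': array([-0.06456624,  0.        ,  0.        ,  0.        ,  0.        ]), 'world_from_camera': array([[-2.70271966e-04, -9.82871387e-01,  1.84292602e-01,
         3.62451584e-01],
       [-9.99999788e-01,  3.74972373e-04,  5.33269955e-04,
         5.16294255e-02],
       [-5.93240415e-04, -1.84292418e-01, -9.82871280e-01,
         1.06461930e+00],
       [ 0.00000000e+00,  0.00000000e+00,  0.00000000e+00,
         1.00000000e+00]])}
```

View pics/top0.png

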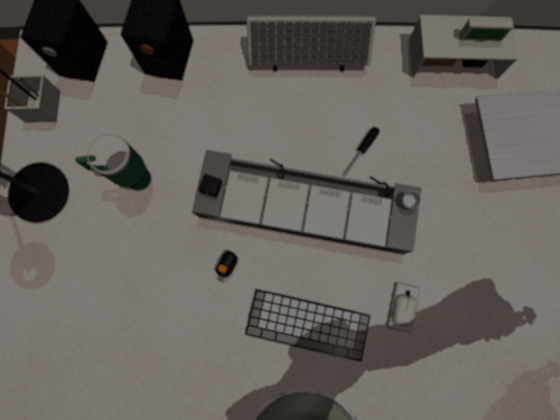

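View pics/scene0.png

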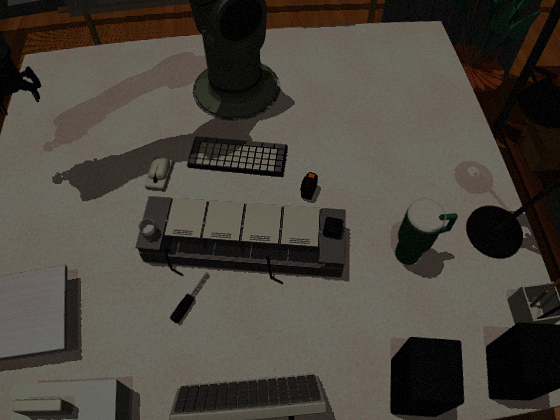

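Top view: the box runs from about (193,216) to (418,250), yawed a few degrees. The covers sit around (225..390, 170..245). I'll zoom in to find the corners.

```bash
python3 - <<'E'
import cv2,numpy as np
im=cv2.imread("pics/top0.png")[140:265,185:430]
im=cv2.convertScaleAbs(im,alpha=1.6,beta=10)
im=cv2.resize(im,None,fx=3.2,fy=3.2,interpolation=cv2.INTER_CUBIC)
cv2.imwrite("pics/top0z.png",im)
E
```

```text
(no output)
```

View pics/top0z.png

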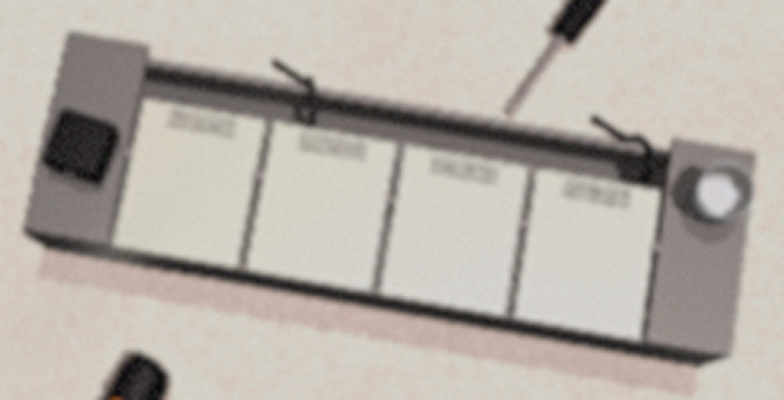

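```bash
cat > h.py <<'E'
import numpy as np,cv2
from cell import r,optics,job,models
def proj(P,cam):
    c=optics.calibration(cam);T=np.linalg.inv(c["world_from_camera"])
    P=np.atleast_2d(P);rv=cv2.Rodrigues(T[:3,:3])[0]
    return cv2.projectPoints(P.astype(float),rv,T[:3,3],c["K"],c["D"])[0][:,0]
def w(p,pose):
    x,y,a=pose;p=np.atleast_2d(p).astype(float)
    R=np.array([[np.cos(a),-np.sin(a)],[np.sin(a),np.cos(a)]])
    return np.c_[p[:,:2]@R.T+[x,y],p[:,2]]
E
python3 - <<'E'
from h import *
from scipy.optimize import least_squares
uv=np.array([(114,247),(645,338),(662,187),(146,98),(25,232),(727,355),(69,33),(754,153)])/3.2+[185,140]
L=np.array([(-70,193,84),(-70,-193,84),(42,-193,84),(42,193,84),(-70,260,84),(-70,-260,84),(84,260,84),(84,-260,84)])/1000
f=lambda p:(proj(w(L,p),"top")-uv).ravel()
s=least_squares(f,[.6,-.02,-.15]);print(s.x,np.round(s.fun.reshape(-1,2),1))
# independent check in scene
pose=s.x
im=optics.snapshot("scene").copy()
for p in proj(w(L,pose),"scene"): cv2.circle(im,tuple(int(v) for v in np.round(p)),2,(255,0,0),-1)
cv2.imwrite("pics/sc1.png",cv2.resize(im[180:290,120:360],None,fx=3.2,fy=3.2)[:,:,::-1])
optics.snapshot("top")
for i,y in enumerate([147,49,-49,-147]):
    print(i+1,"back",np.round(w([.034,y/1000,.084],pose)[0],4),"front",np.round(w([-.07,y/1000,.084],pose)[0],4))
for q in ["charger","jar","tape","mouse","tumbler","driver"]:
    for c in ["scene","top"]:
        d=models.spot_in(q,c)
        if d: print(q,c,np.round(d[0]["centre"],3),d[0]["score"])
print(r.read_state()["clock"])
E
```

```text
[ 0.57639629 -0.00725426 -0.17639991] [[-0.2 -0.2]
 [-1.1  0.4]
 [-0.2  0.7]
 [-0.6  0.6]
 [-0.5 -0.4]
 [ 1.9  0.1]
 [-0.5 -0.4]
 [ 1.2 -0.9]]
1 back [0.6357 0.1315 0.084 ] front [0.5333 0.1497 0.084 ]
2 back [0.6185 0.035  0.084 ] front [0.5161 0.0533 0.084 ]
3 back [ 0.6013 -0.0615  0.084 ] front [ 0.4989 -0.0432  0.084 ]
4 back [ 0.5841 -0.1579  0.084 ] front [ 0.4817 -0.1397  0.084 ]
charger scene [0.616 0.214 0.111] 0.63
charger top [0.608 0.217 0.113] 0.9
jar scene [ 0.575 -0.239  0.108] 0.66
jar top [ 0.577 -0.24   0.104] 0.6
tape scene [0.454 0.185 0.053] 0.68
tape top [0.434 0.183 0.057] 0.89
mouse scene [ 0.353 -0.232  0.024] 0.72
mouse top [ 0.331 -0.237  0.028] 0.67
tumbler scene [0.684 0.406 0.146] 0.82
tumbler top [0.639 0.396 0.155] 0.72
driver scene [ 0.754 -0.167  0.027] 0.82
driver top [ 0.741 -0.165  0.021] 0.75
1.4
```

View pics/sc1.png

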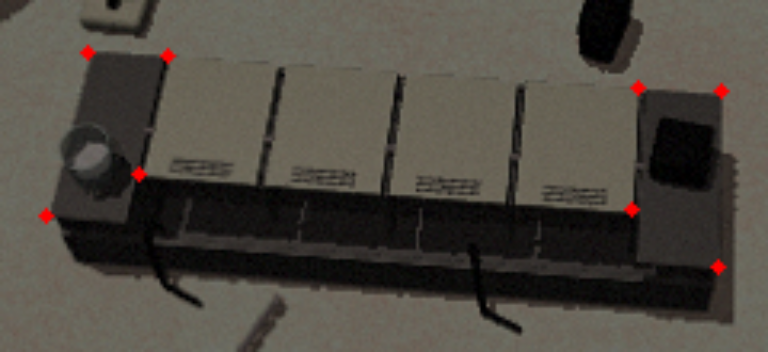

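```bash
python3 - <<'E'
from h import *
from scipy.spatial.transform import Rotation as R
q=r.read_state()["eef_rot"];print(np.round(R.from_quat([q[1],q[2],q[3],q[0]]).as_matrix(),3))
E
```

```text
[[-0.     0.385 -0.923]
 [-0.    -0.923 -0.385]
 [-1.     0.     0.   ]]
```

step_arm(
  commands="0 0.04 0.05 0 0; 0 0.04 0.05 0 0; 0 0.04 0.05 0 0; 0 0.04 0.05 0 0; 0 0.04 0.05 0 0",
)

```text
clock: 2.02
position: [0.4347, -0.3316, 0.2564]
eef_rot: [-0.137, -0.694, -0.135, 0.694]
wrist_force: [0.6, -0.7, 0.3]
grip_width: -0.0001
```

step_arm(
  commands="0 0.04 0.045 0 -0.18; 0 0.04 0.045 0 -0.18; 0 0.04 0.045 0 -0.18; 0 0.034 0.038 -0.03 -0.03; 0 0 0 -0.03 0",
)

```text
clock: 2.65
position: [0.5915, -0.1542, 0.1975]
eef_rot: [-0.06, 0.706, -0.061, -0.702]
wrist_force: [-0.1, -0.5, -0.8]
grip_width: 0.0001
```

step_arm(
  commands="0 -0.003 -0.004 -0.04 0; 0 0 0 -0.03 0; 0 0 0 -0.012 0; 0 0 0 -0.003 0; 0 0 0 0 0",
)

```text
clock: 3.28
position: [0.589, -0.1572, 0.1099]
eef_rot: [-0.06, 0.706, -0.061, -0.703]
wrist_force: [-0.7, 0.4, -0.2]
grip_width: -0.0002
```

```bash
cat >> h.py <<'E'
from scipy.spatial.transform import Rotation as R
POSE=np.array([0.5764,-0.00725,-0.1764])
def st():
    s=r.read_state();q=s["eef_rot"];M=R.from_quat([q[1],q[2],q[3],q[0]]).as_matrix()
    x,y,a=POSE;d=s["position"]-np.array([x,y,0]);c,sn=np.cos(a),np.sin(a)
    lt=[c*d[0]+sn*d[1],-sn*d[0]+c*d[1],s["position"][2]-.025]
    print("t",s["clock"],"tip local mm",np.round(np.array(lt)*1000,1),"F",np.round(s["wrist_force"],1),"x",np.round(M[:,0],3),"y",np.round(M[:,1],3),"yaw err",round((np.arctan2(M[1,1],M[0,1])-(a+np.pi/2)+np.pi/2)%np.pi-np.pi/2,3))
E
python3 -c "
from h import *
st()"
```

```text
t 3.275 tip local mm [  38.7 -145.4   84.9] F [-0.7  0.4 -0.2] x [ 0.005 -0.002 -1.   ] y [-0.17  -0.985  0.001] yaw err 0.006
```

Aligned and just above cover 4's strip, so I'll press.

step_arm(
  commands="0 0 0 -0.002 0; 0 0 0 -0.002 0; 0 0 0 -0.002 0; 0 0 0 -0.002 0",
)

```text
clock: 3.78
position: [0.5896, -0.1574, 0.109]
eef_rot: [-0.06, 0.708, -0.061, -0.701]
wrist_force: [-11.1, 3.8, 28.0]
grip_width: 0.0002
```

Cover 4 is locked: 28 N with no movement. Moving on to cover 3.

step_arm(
  commands="0 0 0 0.02 0; 0 0.009 0.048 0 0; 0 0.009 0.048 0 0; 0 0 0 -0.015 0; 0 0 0 0 0",
)

```text
clock: 4.4
position: [0.6095, -0.0602, 0.1179]
eef_rot: [-0.061, 0.71, -0.062, -0.699]
wrist_force: [-0.0, -0.6, -0.7]
grip_width: 0.0001
```

```bash
python3 -c "
from h import *
st()"
```

```text
t 4.4 tip local mm [ 41.8 -46.3  92.9] F [-0.  -0.6 -0.7] x [ 0.014 -0.003 -1.   ] y [-0.173 -0.985  0.001] yaw err 0.003
```

step_arm(
  commands="0 -0.004 -0.002 -0.007 0; 0 0 0 -0.002 0; 0 0 0 -0.002 0; 0 0 0 -0.002 0; 0 0 0 -0.002 0",
)

```text
clock: 5.03
position: [0.6051, -0.0644, 0.1089]
eef_rot: [-0.063, 0.71, -0.063, -0.698]
wrist_force: [-13.3, 5.1, 35.8]
grip_width: 0.0001
```

```bash
python3 -c "
from h import *
st()"
```

```text
t 5.025 tip local mm [ 38.3 -51.2  83.9] F [-13.3   5.1  35.8] x [ 0.017 -0.002 -1.   ] y [-0.178 -0.984 -0.001] yaw err -0.002
```

Cover 3 is locked too (36 N). Cover 2 next.

step_arm(
  commands="0 0 0 0.02 0; 0 0.008 0.05 0 0; 0 0.008 0.048 0 0; 0 0 0 -0.013 0; 0 0 0 0 0",
)

```text
clock: 5.65
position: [0.6219, 0.0318, 0.1178]
eef_rot: [-0.065, 0.711, -0.066, -0.697]
wrist_force: [0.0, -1.2, -0.2]
grip_width: -0.0004
```

```bash
python3 -c "
from h import *
st()"
```

```text
t 5.65 tip local mm [37.9 46.4 92.8] F [ 0.  -1.2 -0.2] x [ 0.019 -0.003 -1.   ] y [-0.184 -0.983 -0.001] yaw err -0.009
```

step_arm(
  commands="0 0 0.002 -0.007 0; 0 0 0 -0.002 0; 0 0 0 -0.002 0; 0 0 0 -0.002 0; 0 0 0 -0.002 0",
)

```text
clock: 6.28
position: [0.6218, 0.0322, 0.109]
eef_rot: [-0.068, 0.711, -0.066, -0.697]
wrist_force: [-14.4, 4.7, 36.0]
grip_width: -0.0002
```

```bash
python3 -c "
from h import *
st()"
```

```text
t 6.275 tip local mm [37.8 46.9 84. ] F [-14.4   4.7  36. ] x [ 0.02 -0.   -1.  ] y [-0.189 -0.982 -0.004] yaw err -0.013
```

Locked as well. Cover 1 should be the loose one.

step_arm(
  commands="0 0 0 0.02 0; 0 0.008 0.05 0 0; 0 0.008 0.048 0 0; 0 0 0 -0.013 0.013; 0 0 0 0 0",
)

```text
clock: 6.9
position: [0.6387, 0.1277, 0.1172]
eef_rot: [-0.065, 0.712, -0.064, -0.696]
wrist_force: [-0.4, -0.4, 0.2]
grip_width: -0.0001
```

step_arm(
  commands="0 0 0 -0.007 0; 0 0 0 -0.002 0; 0 0 0 -0.002 0; 0 0 0 -0.003 0; 0 0 0 -0.003 0",
)

```text
clock: 7.52
position: [0.6393, 0.1246, 0.1003]
eef_rot: [-0.067, 0.712, -0.066, -0.696]
wrist_force: [0.3, -0.1, 2.5]
grip_width: 0.0001
```

```bash
python3 -c "
from h import *
st()"
```

```text
t 7.525 tip local mm [ 38.8 140.8  75.3] F [ 0.3 -0.1  2.5] x [ 0.023 -0.001 -1.   ] y [-0.187 -0.982 -0.003] yaw err -0.011
```

Cover 1 rocks (2.5 N while moving). Pressing deeper.

step_arm(
  commands="0 0 0 -0.005 0; 0 -0.001 0 -0.005 0; 0 -0.002 0 -0.005 0; 0 -0.002 0 -0.004 0; 0 0 0 0 0",
)

```text
clock: 8.15
position: [0.6339, 0.1244, 0.0796]
eef_rot: [-0.066, 0.712, -0.066, -0.696]
wrist_force: [0.0, 0.6, 0.8]
grip_width: -0.0
```

```bash
python3 -c "
from h import *
st()
for n in ['scene','top']: cv2.imwrite('pics/%s2.png'%n,cv2.resize(cv2.convertScaleAbs(optics.snapshot(n)[120:290,120:400],alpha=1.6),None,fx=2.8,fy=2.8)[:,:,::-1])
"
```

```text
t 8.15 tip local mm [ 33.5 139.7  54.6] F [0.  0.6 0.8] x [ 0.023 -0.002 -1.   ] y [-0.187 -0.982 -0.003] yaw err -0.011
```

View pics/scene2.png

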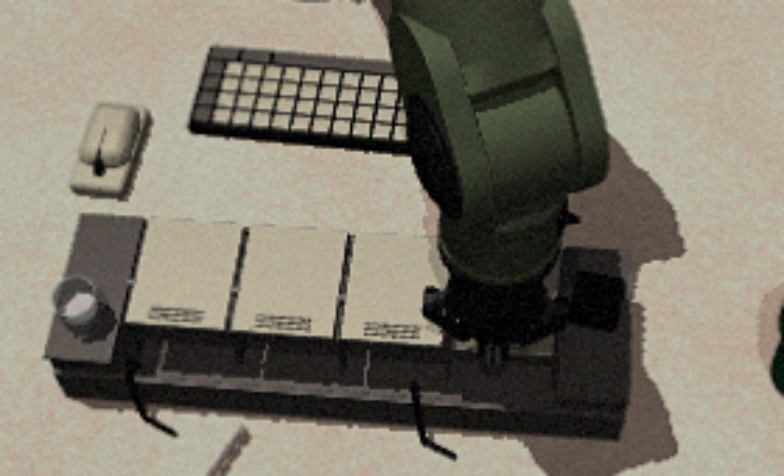

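step_arm(
  commands="0 0 0 0.05 0; 0 0 0 0.05 0; 0 -0.01 0.003 0.02 0; 0 -0.055 0.013 0 0.011; 0 -0.055 0.013 0 0",
)

```text
clock: 8.88
position: [0.513, 0.1523, 0.2032]
eef_rot: [-0.064, 0.713, -0.063, -0.696]
wrist_force: [0.3, 1.3, 0.0]
grip_width: 0.0001
```

```bash
python3 -c "
from h import *
st()
for n in ['scene','top','wrist']: cv2.imwrite('pics/%s3.png'%n,cv2.resize(cv2.convertScaleAbs(optics.snapshot(n)[120:290,120:400] if n!='wrist' else optics.snapshot(n),alpha=1.6),None,fx=2.8 if n!='wrist' else 1,fy=2.8 if n!='wrist' else 1)[:,:,::-1])
"
```

```text
t 8.875 tip local mm [-90.5 146.  178.2] F [0.3 1.3 0. ] x [ 0.024 -0.001 -1.   ] y [-0.179 -0.984 -0.003] yaw err -0.003
```

View pics/scene3.png

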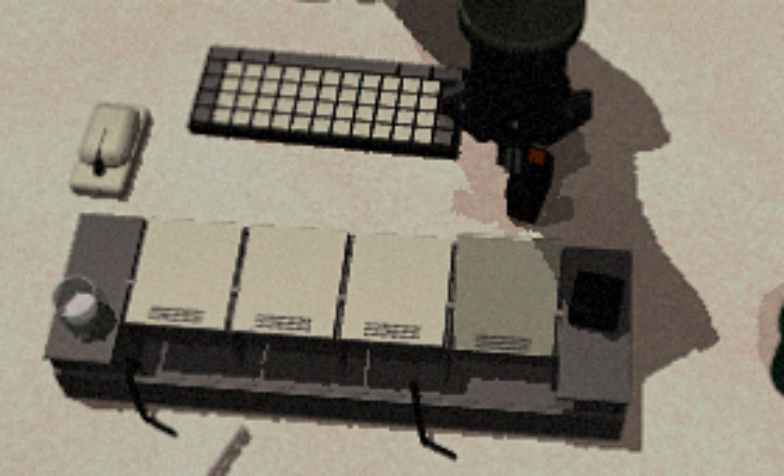

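View pics/wrist3.png

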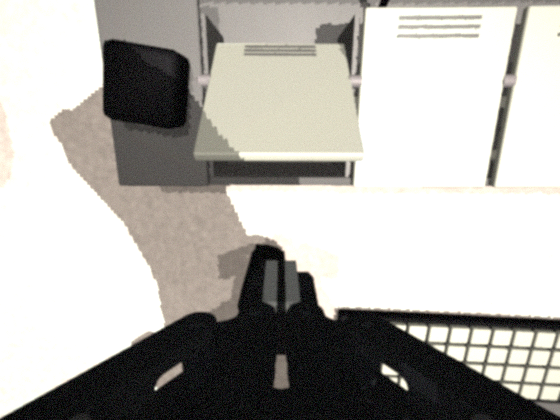

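The wrist picture shows cover 1 tilted, with its front edge at about (196..361, 154). I'll estimate the tilt from that.

```bash
python3 -c "
from h import *
for t in np.arange(.4,1.2,.1):
    L=[]
    for y in (.193,.101):
        for rr,h in ((-.07,.003),(-.07,-.003),(.042,.003)):
            L.append((rr*np.cos(t)+h*np.sin(t),y,.081-rr*np.sin(t)+h*np.cos(t)))
    print(round(t,2),np.round(proj(w(L,POSE),'wrist')).astype(int).tolist())
"
```

```text
0.4 [[205, 191], [207, 193], [209, 24], [353, 191], [351, 192], [349, 23]]
0.5 [[203, 188], [205, 190], [211, 28], [355, 188], [353, 190], [347, 27]]
0.6 [[200, 183], [202, 187], [212, 32], [357, 183], [355, 187], [346, 32]]
0.7 [[198, 177], [200, 182], [213, 37], [360, 177], [358, 182], [345, 37]]
0.8 [[195, 170], [197, 176], [214, 42], [362, 170], [360, 176], [344, 42]]
0.9 [[192, 161], [194, 169], [215, 48], [365, 161], [363, 168], [343, 47]]
1.0 [[189, 150], [192, 159], [216, 53], [367, 150], [365, 159], [342, 53]]
1.1 [[187, 138], [189, 149], [217, 59], [370, 138], [368, 149], [342, 59]]
```

step_arm(
  commands="0 0 0 -0.05 0; 0 0 0 -0.012 0; 0 0 0 0 0; 0 0.018 -0.003 0 0; 0 0.005 -0.001 0 0",
)

```text
clock: 9.65
position: [0.5402, 0.1487, 0.1444]
eef_rot: [-0.064, 0.714, -0.062, -0.694]
wrist_force: [-0.6, -0.1, -0.0]
grip_width: -0.0002
```

```bash
python3 -c "
from h import *
st()
cv2.imwrite('pics/wrist4.png',cv2.convertScaleAbs(optics.snapshot('wrist'),alpha=1.4)[:,:,::-1])
"
```

```text
t 9.65 tip local mm [-63.  147.2 119.4] F [-0.6 -0.1 -0. ] x [ 0.029 -0.    -1.   ] y [-0.178 -0.984 -0.005] yaw err -0.003
```

View pics/wrist4.png

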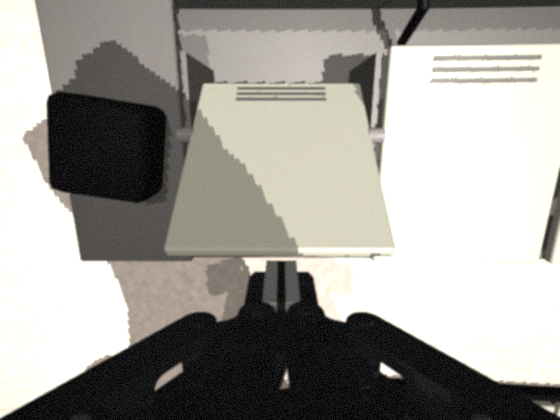

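The fingertip is just in front of the raised edge, below it. Pushing in.

step_arm(
  commands="0 0.004 -0.001 -0.002 0; 0 0.004 -0.001 0 0; 0 0.004 -0.001 0.002 0",
)

```text
clock: 10.07
position: [0.552, 0.146, 0.1452]
eef_rot: [-0.064, 0.714, -0.062, -0.694]
wrist_force: [-2.1, 0.0, 1.0]
grip_width: 0.0002
```

```bash
python3 -c "
from h import *
st()
cv2.imwrite('pics/wrist5.png',cv2.convertScaleAbs(optics.snapshot('wrist'),alpha=1.4)[:,:,::-1])
"
```

```text
t 10.075 tip local mm [-50.9 146.6 120.2] F [-2.1  0.   1. ] x [ 0.029  0.    -1.   ] y [-0.177 -0.984 -0.005] yaw err -0.002
```

View pics/wrist5.png

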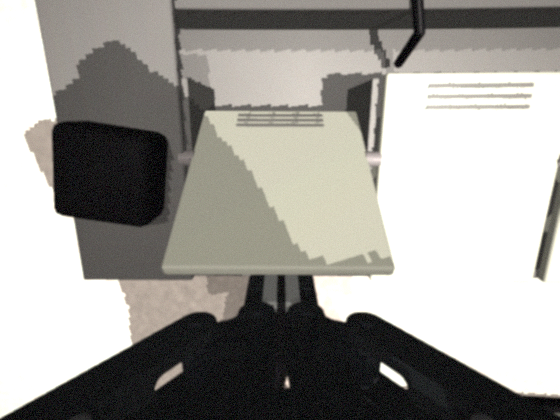

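Contact at about 2 N. Continuing along the arc.

step_arm(
  commands="0 0.006 -0.001 0.004 0; 0 0.006 -0.001 0.003 0; 0 0.006 -0.001 0.003 0; 0 0.006 -0.001 0.002 0; 0 0.005 -0.001 0.001 0",
)

```text
clock: 10.75
position: [0.5837, 0.1404, 0.1596]
eef_rot: [-0.064, 0.715, -0.062, -0.694]
wrist_force: [-1.3, 0.2, -0.7]
grip_width: 0.0001
```

```bash
python3 -c "
from h import *
st()
cv2.imwrite('pics/wrist6.png',cv2.convertScaleAbs(optics.snapshot('wrist'),alpha=1.4)[:,:,::-1])
"
```

```text
t 10.75 tip local mm [-18.7 146.7 134.6] F [-1.3  0.2 -0.7] x [ 0.03  0.   -1.  ] y [-0.178 -0.984 -0.006] yaw err -0.002
```

View pics/wrist6.png

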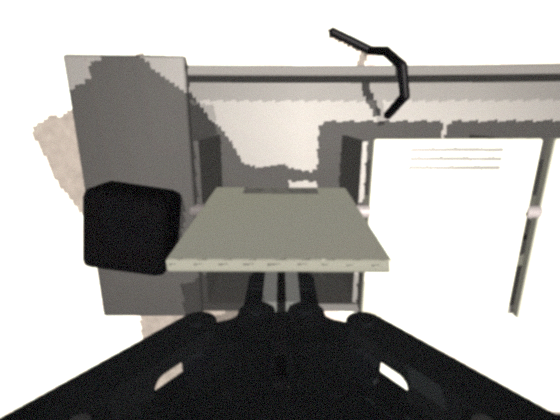

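step_arm(
  commands="0 0.004 -0.001 0 0; 0 0.003 0 0 0; 0 0 0 0 0",
)

```text
clock: 11.18
position: [0.5917, 0.1391, 0.1595]
eef_rot: [-0.064, 0.715, -0.062, -0.694]
wrist_force: [-0.5, -0.2, 0.6]
grip_width: -0.0
```

```bash
python3 -c "
from h import *
st()
"
```

```text
t 11.175 tip local mm [-10.6 146.7 134.5] F [-0.5 -0.2  0.6] x [ 0.03  0.   -1.  ] y [-0.178 -0.984 -0.005] yaw err -0.003
```

step_arm(
  commands="0 -0.03 0.005 0 0; 0 -0.04 0.007 0 0; 0 -0.01 0 0.05 0; 0 -0.03 -0.05 0.04 0; 0 -0.03 -0.05 0 0",
)

```text
clock: 11.8
position: [0.4526, 0.0583, 0.2461]
eef_rot: [-0.062, 0.715, -0.06, -0.694]
wrist_force: [0.7, -0.8, -0.5]
grip_width: -0.0
```

step_arm(
  commands="0 -0.03 -0.05 0 0; 0 -0.03 -0.05 0 0; 0 0 0 0 0; 0 0 0 0 0",
)

```text
clock: 12.3
position: [0.389, -0.0468, 0.2475]
eef_rot: [-0.064, 0.716, -0.061, -0.692]
wrist_force: [0.6, 0.2, 0.1]
grip_width: 0.0002
```

```bash
python3 -c "
from h import *
st()
ims=[cv2.convertScaleAbs(optics.snapshot(n),alpha=1.5) for n in ('top','scene')]
cv2.imwrite('pics/top7.png',cv2.resize(ims[0][130:300,150:430],None,fx=2.8,fy=2.8)[:,:,::-1])
cv2.imwrite('pics/scene7.png',cv2.resize(ims[1][130:300,120:400],None,fx=2.8,fy=2.8)[:,:,::-1])
for q in ['charger','jar','tape','mouse','tumbler','driver']:
    for c in ['scene','top']:
        d=models.spot_in(q,c)
        if d: print(q,c,np.round(d[0]['centre'],3),d[0]['score'])
for t in (1.2,1.3,1.4,1.5,1.57,1.65):
  L=[(rr*np.cos(t)+h*np.sin(t),y,.081-rr*np.sin(t)+h*np.cos(t)) for y in (.193,.101) for rr,h in ((-.07,.003),(-.07,-.003))]
  print(t,np.round((proj(w(L,POSE),'top')-[150,130])*2.8).tolist(),np.round((proj(w(L,POSE),'scene')-[120,130])*2.8).tolist())
"
```

```text
t 12.3 tip local mm [-177.5  -71.8  222.5] F [0.6 0.2 0.1] x [ 0.035  0.    -0.999] y [-0.177 -0.984 -0.007] yaw err -0.001
charger scene [0.617 0.213 0.111] 0.76
charger top [0.609 0.218 0.116] 0.73
jar scene [ 0.576 -0.24   0.106] 0.53
jar top [ 0.577 -0.243  0.103] 0.65
tape scene [0.451 0.185 0.055] 0.65
tape top [0.433 0.182 0.056] 0.83
mouse scene [ 0.348 -0.234  0.031] 0.97
tumbler scene [0.68  0.406 0.148] 0.66
tumbler top [0.637 0.394 0.156] 0.68
driver scene [ 0.755 -0.164  0.023] 0.91
driver top [ 0.743 -0.163  0.023] 0.58
1.2 [[198.0, 171.0], [197.0, 178.0], [313.0, 191.0], [312.0, 198.0]] [[559.0, 223.0], [559.0, 219.0], [453.0, 216.0], [453.0, 212.0]]
1.3 [[199.0, 162.0], [198.0, 169.0], [315.0, 182.0], [314.0, 189.0]] [[559.0, 229.0], [559.0, 224.0], [452.0, 221.0], [453.0, 217.0]]
1.4 [[201.0, 153.0], [200.0, 160.0], [316.0, 173.0], [315.0, 180.0]] [[559.0, 235.0], [559.0, 229.0], [452.0, 228.0], [452.0, 222.0]]
1.5 [[203.0, 144.0], [201.0, 152.0], [318.0, 164.0], [317.0, 172.0]] [[559.0, 241.0], [559.0, 236.0], [451.0, 234.0], [451.0, 228.0]]
1.57 [[204.0, 138.0], [202.0, 146.0], [319.0, 158.0], [318.0, 165.0]] [[559.0, 246.0], [559.0, 240.0], [450.0, 239.0], [451.0, 233.0]]
1.65 [[205.0, 132.0], [204.0, 139.0], [320.0, 151.0], [319.0, 159.0]] [[558.0, 252.0], [559.0, 246.0], [450.0, 245.0], [450.0, 239.0]]
```

View pics/top7.png

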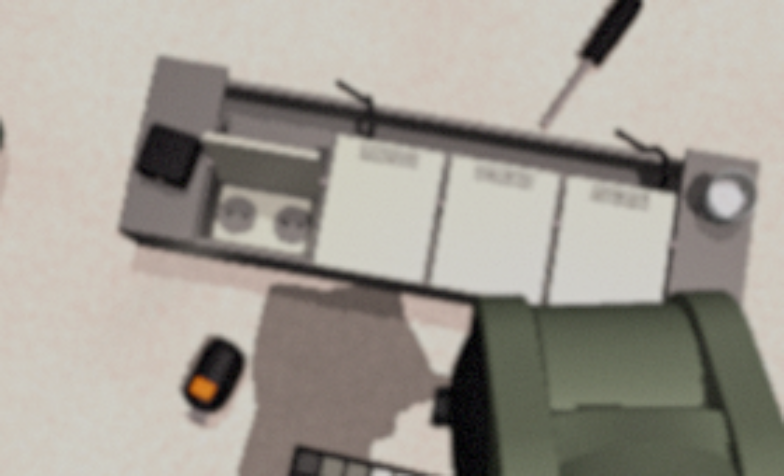

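View pics/scene7.png

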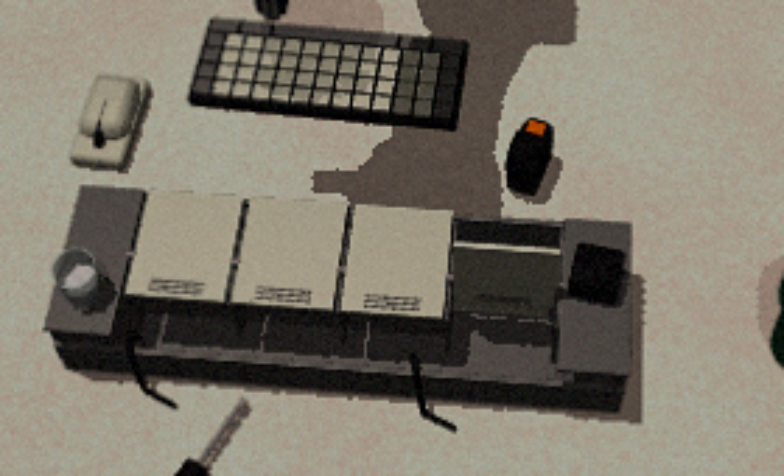

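The top view shows cover 1's edge running from (204,135) to (320,156). That is a tilt of about 1.6 rad, so it stands upright with the power strip exposed, and the arm is clear.

```bash
python3 -c "
from h import *
print(np.abs(r.read_state()['dq']).max()); print(job.close_job())"
```

```text
0.001305192155151741
the job is handed in; nothing more can be done
None
```

The loose cover was the leftmost one (cover 1). It now stands upright with the power strip exposed, and I've handed the job in; it reports no verdict.

- **Finding it:** I pressed the ribbed back edges from right to left. Covers 4, 3 and 2 held rigid at 28 to 36 N, while cover 1 sank at about 2.5 N.
- **Raising it:** I pressed cover 1's back edge down until its front had risen to roughly 0.8–0.95 rad. I then went round to the front and pushed the raised edge along its arc with the closed fingertips, using about 2 N. After that I backed the arm away.
- **Last checks:** At 12.3 s of the 61 s allowed, the top picture put the cover at about 1.6 rad (needed: over 1.3). The arm was still and clear of everything.
- **Bystanders:** Every one the networks found was within about 5 mm of its first position, which is within their error. The mouse was not detected in the last top picture, but the scene picture showed it in place.
- **Disagreement:** The wrist-camera tilt estimates midway (0.75 to 1.0 rad) did not fully agree with each other, so the final tilt rests on the top and scene pictures.

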